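# Turntable drive: turn the shaft flat to the stripe and hold the pulley on it

## Task

On the TV turntable drive, first turn the bare upright shaft, feeling for its flat with the fingers, until the flat squarely faces the yellow stripe, with the pulley still off it. Then fit the belt pulley over the shaft, hub up, with its red thumb screw on that flat and so over the stripe, and finish while holding the pulley there, level, with the top of its hub flush with the end of the shaft, clear of the gearbox and not let go, so that a colleague can tighten the screw. Leave everything else on the bench where it is.

Things in the scene. Friction and masses are not known exactly. Their poses are not given: they have to be found in the camera images.
- jig: fixed turntable drive at a varying place and yaw: aluminium plate 160x130x8 mm (65 mm to the -x, 95 mm to the +x side of the origin), on it a grey gearbox 80x80 mm with its top 45 mm above the bench, and a lower dark motor lying on the +x side. Origin on the bench straight below the shaft's axis; z up, -x along the yellow stripe
- stripe (a point): outer end of the yellow stripe, 8 mm wide, that runs from the shaft along the jig's -x over the gearbox and down its front: point on the plate 60 mm from the shaft's axis, 8 mm above the bench
- shaft (a joint): turn of the upright shaft about its axis, rad: at 0 the flat faces along the stripe; at a (starts at 0.5 to 1.5) it faces that direction turned counter-clockwise, seen from above, by a. Turns both ways within 3 rad, light drag (0.06 N m), stays where left
- shaft_end (a point): centre of the steel shaft's upper end, on its axis, 105 mm above the bench; its -x axis points out of the flat. Shaft 20 mm in diameter, 60 mm out of the gearbox; the upper 4 mm taper inward by 2.5 mm all round. The half of the end face on the flat's side is painted blue too
- flat (a point): middle of the shaft's flat, 6 mm from the axis, 75 mm above the bench; the flat is painted blue, 16 mm wide, along the whole shaft, the only one (16 mm across it, 20 mm across elsewhere)
- pulley: loose belt pulley, 0.13 to 0.25 kg, lying hub up. Origin: centre of its underside, on the bore's axis; z up. 38 mm high: black toothed rim with silver flanges 52 mm in diameter up to 16 mm, above it a silver hub 35 mm across, 16 to 38 mm, to grip across y. Bore right through, 22 mm in diameter
- screw (a point): centre of the red head of the thumb screw, 32 mm from the pulley's axis on its -x side, 28 mm above its underside; head 12 mm in diameter, from 26 to 38 mm from the axis, on a 6 mm stem. The screw's tip stands into the bore to 7 mm from the axis: the pulley passes over the shaft only with the screw over the flat (about +-0.3 rad)
- pulley_top (a point): centre of the hub's upper face, on the bore's axis, 38 mm above the pulley's underside
- remote_a: black remote control, 170x44x18 mm, lying at the far side; origin at the centre of its underside; to be left alone
- remote_b: black remote control like the other, 170x44x18 mm; origin at the centre of its underside; to be left alone
- mouse: black computer mouse, 105x60x34 mm; origin at the centre of its underside; to be left alone
- tape: blue and green tape dispenser, 150x60 mm, 117 mm high; origin at the centre of its underside; to be left alone
- switchbox: flat silver metal video switch, 90x140x28 mm; origin at the centre of its underside; to be left alone
- tray: open cardboard tray with two compartments, 240x140x45 mm; origin at the centre of its underside; to be left alone
- driver: yellow-handled screwdriver, 170 mm long, lying in the middle, 30 mm thick at most; origin at its middle, on the bench; to be left alone

How it is judged:
By the outcome, as a careful person would: the job done as asked, in the order asked, and still so for the second after the job is handed in, while the arm keeps its last pose, push and grip.
It also fails if it takes over 51 s, if anything falls off the work surface, if the arm or the gripper's body presses on something with over 40 N, if the wrist force passes 120 N, or if a joint passes its speed limit or range.

## Robot

A 7-joint arm with a two-finger parallel gripper is mounted at the origin on the work surface. World frame = base frame: x ahead of the robot, y to its left, z up, the work surface at z = 0. Lengths are in mm, angles in rad, forces in N, time in s.
With the tool pointing down it reaches from about 425 to 875 mm from the base axis. Payload 8.4 kg.
Tool frame: the origin (TCP) lies on the centre line of the jaws, within the pads' length; the fingertips stand 25 mm ahead of it and the grasp point (between the pads) lies 6 mm ahead of it; z points along the fingers, y is the direction in which the jaws open and shut (so a half turn about z gives the same grasp; the last joint's range is limited). The gripper opens to 87 mm and grips with 3 to 60 N. Pads are 19 mm wide; open, the fingers measure 117 mm over their backs; the gripper's body (75 mm by 190 mm) begins 51 mm behind the grasp point.
Start: joints at [-1.285, 0.333, 0.04, 1.465, -0.013, 1.343, -0.059], TCP at [243.992, 602.439, 247.546] pointing down, gripper open.
Joint ranges: [-2.58, 2.58], [-0.38, 2.09], [-1.3, 1.39], [0.25, 2.4], [-1.5, 4.64], [0.08, 2.09], [-2.65, 2.65]. Speed limits (rad/s): [2.22, 2.22, 2.79, 2.79, 3.14, 3.14, 3.14].

## Interface

Orientations are given as a unit quaternion [x, y, z, w].
In Python, from station import ctrl gives the robot as it stands.
- The arm moves only by the tool carry_out, never from a script. Its argument "moves" is a list of rows, each an object of numbers: "hand": the opening, from 0 (shut) to 1 (fully open); "x", "y", "z": the shift along the tool's x, y, z in mm; "turn": the turn about the tool's z in rad. In form: [{"hand": .., "x": .., "y": .., "z": .., "turn": ..}, ...]. A call has 1 to 8 rows; each row shifts and turns the pose as measured when the row begins, along the tool's axes as they then stand; what a row does not reach is not made up. A row lasts 1/8 s, in which the tool goes at most 62.5 mm and 10.7 degrees, less where a joint would pass 70% of its speed; a pose out of reach is approached as far as the arm can. A call with a gripper value outside its range is refused whole. The fingers move at their own pace and stop on an object; "grip_force" is the grip in N (left out, the last holds). Time passes only in rows, so rows that do not move let the fingers close. It gives the time, the measured TCP pose, the force and the opening at its end, in the units of the state.
- ctrl.get_obs(): the state, without advancing time (a new reading comes with each control period).
- ctrl.grab_frame(name): name is "scene" or "top" or "wrist"; returns (picture, depth): 384x512x3 uint8, blue, green, red; 384x512 float32, mm along the optical axis (not along the pixel's ray), 0 where there is no reading.
- ctrl.calibration(name): a dict with "intrinsics" (3x3 intrinsics, pixels), "k1" (the pictures are not rectified: a ray, as slopes to the right and down, at radius r is drawn at 1 + k1 r^2 times it, then the intrinsics apply), "rvec" (rotation vector, rad) and "tvec" (3), from world to camera coordinates, as OpenCV has them; the wrist camera has in their place "T_tool_cam" (4x4, takes a point from camera to tool coordinates, whose origin is the TCP and whose axes are the flange's). Camera axes: x right, y down, z forward; pixel columns grow to the right and rows downward; lengths in mm; the calibration is good to about 2 mm. A picture is of the moment at which its call begins: read the wrist's pose just before it. calibration takes no time and is no camera call.
- ctrl.job_done(): hands the job in, once; it reports no verdict.
Trained networks look in the newest picture that a camera, given by its name, has taken for a name from the list of things; names that differ only in an ending like _2 or _b are one class to them, and where a whole thing is asked for, a point or a joint stands for the part that bears it (a point fixed in the world has none). Each returns a list of dicts, best first, with "confidence" (0 to 1); they miss things now and then, are a little off and sometimes report something else, mostly with a low value. They report only what shows in the picture. A call takes as long as a camera call.
- ctrl.cut_out(camera, target): "region" (384x512 bool, what is visible of it) and "bbox" ([left, top, width, height] in pixels, round what is visible of it).
The state is a dict: "time": time; "q": joint angles; "dq": joint speeds; "joint_torque": joint torques, N m; "tcp_pos": TCP position; "tcp_rot": TCP orientation; "wrist_force": force on the tool from outside, world axes, zero at the start; "ft_torque": the same for the moment, N m; "opening": finger opening in mm.
Only numpy, scipy, OpenCV 4.12 (cv2) and the standard library are available. Lean on these libraries where they do the work, as an engineer would, in place of code of your own. Each camera call takes 0.05 s, during which the arm holds its last target.

## Working session

There is one attempt and no reset: what is moved stays moved. The work goes in short steps, Python scripts to look and compute and a tool call to move; the robot and the scene stay as the last step left them, time stands still between calls to the robot, and variables do not carry over. Pictures are saved under pics/ and viewed, and the job is handed in when it is done.

Besides the shell and the picture viewer there is one more tool, called after ">>>" in YAML: its name, and indented under it one key for each argument. carry_out: Moves the arm, as the interface text tells. Its arguments: {"type":"object","properties":{"moves":{"type":"array","items":{"type":"object","properties":{"hand":{"type":"number"},"x":{"type":"number"},"y":{"type":"number"},"z":{"type":"number"},"turn":{"type":"number"}}}},"grip_force":{"type":"number"}},"required":["moves"]}

```bash
ls; mkdir -p pics
cat > h.py <<'E'
import numpy as np, cv2
from scipy.spatial.transform import Rotation as R
from station import ctrl
def cam(name,obs=None):
    c=ctrl.calibration(name); K=np.array(c["intrinsics"],float); k1=c["k1"]
    if "T_tool_cam" in c:
        o=obs or ctrl.get_obs(); T=np.eye(4); T[:3,:3]=R.from_quat(o["tcp_rot"]).as_matrix(); T[:3,3]=o["tcp_pos"]
        W=T@np.array(c["T_tool_cam"])   # cam->world
    else:
        M=np.eye(4); M[:3,:3]=cv2.Rodrigues(np.array(c["rvec"],float))[0]; M[:3,3]=np.ravel(c["tvec"]); W=np.linalg.inv(M)
    return K,k1,W
def rays(uv,K,k1):
    d=np.array([k1,0,0,0,0.]); return cv2.undistortPoints(np.asarray(uv,float).reshape(-1,1,2),K,d).reshape(-1,2)
def world(uv,z,C):
    K,k1,W=C; s=rays(uv,K,k1); p=np.c_[s,np.ones(len(s))]*np.ravel(z)[:,None]
    return p@W[:3,:3].T+W[:3,3]
def onplane(uv,h,C):
    K,k1,W=C; s=rays(uv,K,k1); d=np.c_[s,np.ones(len(s))]@W[:3,:3].T; o=W[:3,3]
    return o+d*((h-o[2])/d[:,2])[:,None]
def proj(P,C):
    K,k1,W=C; M=np.linalg.inv(W); p=np.asarray(P,float).reshape(-1,3)@M[:3,:3].T+M[:3,3]
    s=p[:,:2]/p[:,2:]; r2=(s**2).sum(1,keepdims=True); s=s*(1+k1*r2)
    return s@K[:2,:2].T+K[:2,2]
def masked(mask,dep,C):
    v,u=np.nonzero(mask&(dep>0)); return world(np.c_[u,v],dep[v,u],C)
E
python3 - <<'E'
from h import *
for n in ["scene","top","wrist"]:
    o=ctrl.get_obs(); im,d=ctrl.grab_frame(n); cv2.imwrite(f"pics/{n}0.png",im); np.savez(f"{n}0.npz",im=im,d=d)
    C=cam(n,o); print(n,C[2].round(2).tolist(),C[0].round(1).tolist(),C[1])
print(ctrl.get_obs())
for n in ["scene","top"]:
    for t in ["jig","pulley","screw","flat","shaft"]:
        try:
            r=ctrl.cut_out(n,t); print(n,t,[(round(a["confidence"],2),a["bbox"]) for a in r[:3]])
        except Exception as e: print(n,t,e)
E
```

```text
pics
scene [[0.0, 0.72, -0.7, 1716.87], [1.0, 0.0, 0.01, -10.31], [0.01, -0.7, -0.72, 1288.42], [0.0, 0.0, 0.0, 1.0]] [[487.2, 0.0, 254.4], [0.0, 487.2, 183.9], [0.0, 0.0, 1.0]] -0.18658169411187878
top [[-0.02, -0.99, 0.14, 420.9], [-1.0, 0.02, 0.03, -14.71], [-0.03, -0.14, -0.99, 1091.4], [0.0, 0.0, 0.0, 1.0]] [[355.0, 0.0, 261.0], [0.0, 355.0, 189.5], [0.0, 0.0, 1.0]] 0.025214181101050226
wrist [[0.37, 0.89, 0.27, 168.9], [0.93, -0.36, -0.11, 632.23], [-0.0, 0.29, -0.96, 383.0], [0.0, 0.0, 0.0, 1.0]] [[270.4, 0.0, 256.2], [0.0, 270.4, 193.3], [0.0, 0.0, 1.0]] -0.014508595340849213
{'time': 0.15, 'q': array([-1.28518912,  0.33373374,  0.03988771,  1.4660356 , -0.01338727,
        1.34326646, -0.05849163]), 'dq': array([-0.0010641 , -0.00179137,  0.0011017 , -0.00380448, -0.00147817,
       -0.0015361 , -0.00049583]), 'joint_torque': array([ 3.30111325e-03, -6.56839299e+01,  1.33781746e+00, -4.04111874e+01,
       -5.94172301e-02,  4.17810841e-02,  9.84012240e-05]), 'tcp_pos': array([243.90988365, 602.16799402, 246.8892889 ]), 'tcp_rot': array([ 1.91226539e-01,  9.81545753e-01, -5.8
[... 175 characters left out ...]
623092555}
scene jig [(0.95, [297.0, 190.4, 49.9, 42.3])]
scene pulley [(0.72, [202.2, 195.6, 12.9, 16.4]), (0.39, [374.1, 188.0, 35.3, 46.5])]
scene screw [(0.66, [200.4, 195.4, 12.2, 16.3])]
scene flat [(0.61, [320.3, 187.0, 10.4, 17.1])]
scene shaft [(0.53, [358.5, 161.3, 17.5, 24.8]), (0.38, [317.5, 189.3, 14.4, 13.9])]
top jig [(0.81, [165.7, 158.4, 41.3, 55.7]), (0.3, [224.6, 103.2, 17.1, 58.6])]
top pulley [(0.65, [176.9, 183.7, 11.2, 5.9]), (0.49, [311.3, 184.0, 17.9, 18.1])]
top screw [(0.77, [309.8, 181.5, 22.1, 21.6]), (0.54, [277.6, 103.6, 25.2, 53.9])]
top flat [(0.46, [176.2, 180.4, 15.2, 13.0])]
top shaft [(0.54, [173.3, 180.9, 14.0, 12.1]), (0.25, [391.0, 140.1, 67.1, 82.6])]
```

Run:
```python
import cv2
a=cv2.imread("pics/scene0.png")[130:270,170:430]; cv2.imwrite("pics/s1.png",cv2.resize(a,None,fx=3,fy=3,interpolation=cv2.INTER_CUBIC))
a=cv2.imread("pics/top0.png")[90:260,130:390]; cv2.imwrite("pics/t1.png",cv2.resize(a,None,fx=3,fy=3,interpolation=cv2.INTER_CUBIC))
```

```text
(no output)
```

View pics/s1.png

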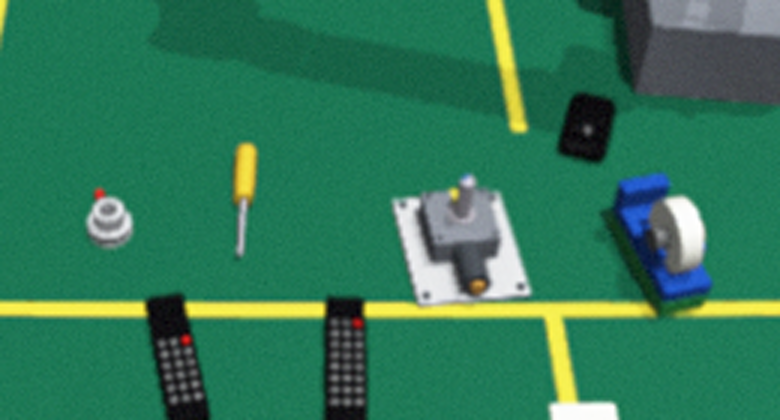

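View pics/t1.png

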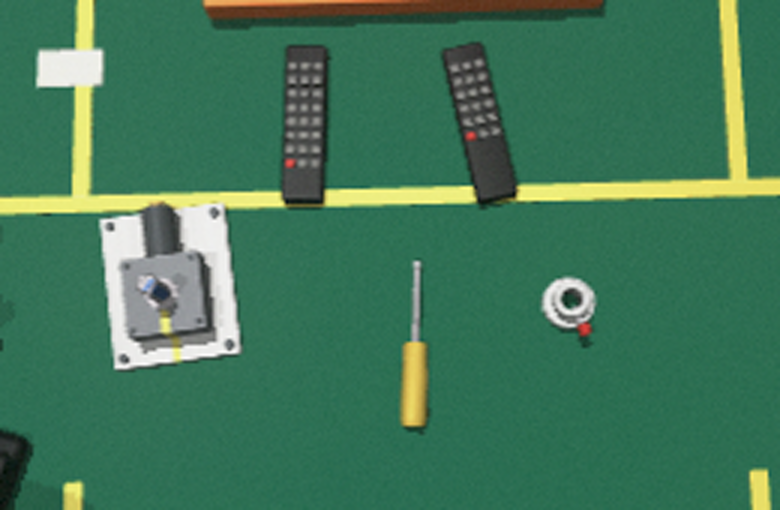

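View pics/wrist0.png

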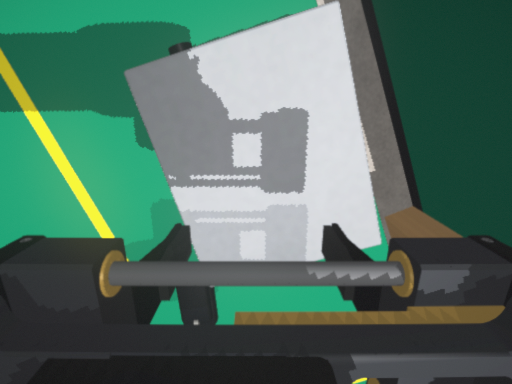

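Run:
```python
from h import *
C=cam("top"); f=lambda l:np.array(l,float)/3+[130,90]
c=onplane(f([(103,218),(222,206),(240,352),(116,369)]),8,C); print(c.round(0)[:,:2])
e=(c[3]+c[2]-c[0]-c[1])/2; yaw=np.arctan2(e[1],e[0]); print("stripe dir",yaw, np.linalg.norm(e))
m=c.mean(0); print("origin", m+15*np.array([np.cos(yaw),np.sin(yaw),0]))
print("tip", onplane(f([(157,290)]),105,C)[0], "blue",onplane(f([(147,284)]),105,C)[0])
print("pulley", onplane(f([(572,299)]),38,C)[0],"flange",onplane(f([(569,304)]),16,C)[0],"screw",onplane(f([(585,329)]),28,C)[0])
z=np.load("top0.npz"); d=z["d"]
for u,v in f([(569,304),(157,290),(572,285),(185,300),(180,350)]).astype(int): print(u,v,world([(u,v)],[d[v,u]],C).round(0))
```

```text
[[671. 317.]
 [681. 192.]
 [528. 172.]
 [513. 300.]]
stripe dir -3.026304878973513 157.13180697945722
origin [583.46661762 243.46213487   8.        ]
tip [578.44728608 234.36674834 105.        ] blue [584.38919349 243.92442989 105.        ]
pulley [ 570.80341405 -164.14686979   38.        ] flange [ 568.87930119 -164.02860472   16.        ] screw [ 541.67521405 -177.1983066    28.        ]
319 191 [[ 572. -164.    1.]]
182 186 [[584. 241.  84.]]
320 185 [[ 585. -163.   37.]]
191 190 [[577. 223.  46.]]
190 206 [[533. 234.   9.]]
```

>>> carry_out:
  moves:
    - {"hand":1,"x":-56,"y":-26,"z":0,"turn":0}
    - {"hand":1,"x":-56,"y":-26,"z":0,"turn":0}
    - {"hand":1,"x":-56,"y":-26,"z":0,"turn":0}
    - {"hand":1,"x":-56,"y":-26,"z":0,"turn":0}
    - {"hand":1,"x":-56,"y":-26,"z":0,"turn":0}
    - {"hand":1,"x":-56,"y":-26,"z":0,"turn":0}
    - {"hand":1,"x":-56,"y":-26,"z":0,"turn":0}
    - {"hand":1,"x":-56,"y":-26,"z":0,"turn":0}

```text
time: 1.65
tcp_pos: [583.7, 241.8, 247.5]
tcp_rot: [0.185, 0.983, 0.002, -0.0]
wrist_force: [1.3, -0.3, 0.5]
opening: 86.8
```

Run:
```python
from h import *
o=ctrl.get_obs(); im,d=ctrl.grab_frame("wrist"); print(o["tcp_pos"],o["tcp_rot"],o["q"].round(2),o["time"]); C=cam("wrist",o)
np.savez("w1.npz",im=im,d=d,p=o["tcp_pos"],q=o["tcp_rot"]); cv2.imwrite("pics/w1.png",im)
for t in ["jig","flat","shaft","stripe"]:
    r=ctrl.cut_out("wrist",t); print(t,[(round(a["confidence"],2),a["bbox"]) for a in r[:3]])
```

```text
[583.73379426 241.75785738 247.52292191] [ 1.85338431e-01  9.82672299e-01  2.19264304e-03 -1.06496387e-04] [-0.71  0.3   0.31  1.53 -0.1   1.33  0.81] 1.65
jig [(0.61, [201.3, 107.7, 127.9, 133.9])]
flat [(0.74, [254.8, 170.6, 16.7, 23.1])]
shaft [(0.68, [254.0, 167.8, 13.7, 30.0])]
stripe [(0.8, [196.1, 106.9, 130.6, 134.1]), (0.38, [254.6, 168.3, 14.1, 28.0])]
```

View pics/w1.png

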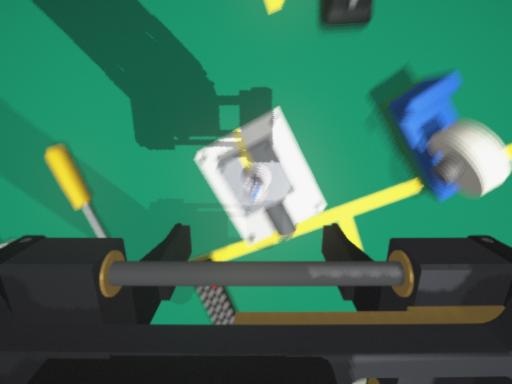

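>>> carry_out:
  moves:
    - {"hand":1,"x":0,"y":0,"z":30,"turn":0}
    - {"hand":1,"x":0,"y":0,"z":25,"turn":0}
    - {"hand":1,"x":0,"y":0,"z":0,"turn":0}

```text
time: 2.28
tcp_pos: [579.5, 249.7, 191.5]
tcp_rot: [0.182, 0.983, 0.003, -0.001]
wrist_force: [-0.3, -0.5, -0.5]
opening: 86.7
```

Run:
```python
from h import *
o=ctrl.get_obs(); im,d=ctrl.grab_frame("wrist"); print(o["tcp_pos"],o["tcp_rot"],o["q"].round(2),o["time"]); C=cam("wrist",o)
np.savez("w2.npz",im=im,d=d,p=o["tcp_pos"],q=o["tcp_rot"]); cv2.imwrite("pics/w2.png",im)
cv2.imwrite("pics/w2c.png",cv2.resize(im[80:270,170:350],None,fx=3,fy=3,interpolation=cv2.INTER_CUBIC))
for t in ["flat","shaft"]:
    r=ctrl.cut_out("wrist",t); print(t,[(round(a["confidence"],2),a["bbox"]) for a in r[:3]])
```

```text
[579.5118007  249.68608946 191.49966168] [ 0.18150513  0.98338336  0.00347293 -0.0009939 ] [-0.71  0.33  0.3   1.6  -0.11  1.22  0.81] 2.275
flat [(0.86, [245.0, 187.8, 20.7, 32.5])]
shaft [(0.57, [246.3, 185.1, 17.2, 37.7])]
```

View pics/w2c.png

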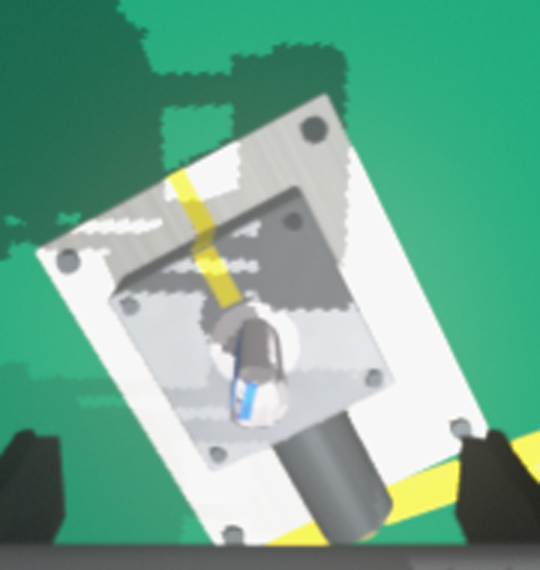

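Run:
```python
from h import *
z=np.load("w2.npz"); im=z["im"];d=z["d"]
C=cam("wrist",{"tcp_pos":z["p"],"tcp_rot":z["q"]}); f=lambda l:np.array(l,float)/3+[170,80]
sc=onplane(f([(314,129),(67,262),(460,428),(233,536)]),8,C); print("plate screws",sc.round(1)[:,:2].tolist())
gs=onplane(f([(293,221),(130,306),(374,378),(217,455)]),45,C); print("gear screws",gs.round(1)[:,:2].tolist(), gs.mean(0))
for s in (sc,gs):
    e=(s[0]+s[1]-s[2]-s[3])/2; l=(s[1]+s[3]-s[0]-s[2])/2; print("yaw",np.arctan2(e[1],e[0]),np.arctan2(l[1],l[0])-np.pi/2,np.linalg.norm(e),np.linalg.norm(l))
st=onplane(f([(232,303),(206,260)]),45,C); st2=onplane(f([(200,222),(177,173)]),8,C);print("stripe",st.round(1),st2.round(1))
dst=st2[1]-st[0];print(np.arctan2(dst[1],dst[0]))
print("tip",onplane(f([(258,403)]),105,C)[0])
hsv=cv2.cvtColor(im,cv2.COLOR_BGR2HSV)
cr=cv2.resize(im[180:228,240:272],None,fx=14,fy=12,interpolation=cv2.INTER_NEAREST); cv2.imwrite("pics/w2d.png",cr)
# depth pts near top
v,u=np.mgrid[180:225,240:270]; P=world(np.c_[u.ravel(),v.ravel()],d[180:225,240:270].ravel(),C)
k=(abs(P[:,2]-105)<4); print(k.sum(),P[k].mean(0),P[k].min(0),P[k].max(0))
b=(hsv[180:225,240:270,0]>90)&(hsv[180:225,240:270,0]<125)&(hsv[180:225,240:270,1]>90)
kb=k&b.ravel(); print(kb.sum(),P[kb].mean(0))
```

```text
plate screws [[524.6, 294.3], [537.8, 184.5], [663.4, 310.9], [677.0, 201.3]]
gear screws [[548.9, 274.9], [556.7, 209.6], [614.3, 282.9], [622.3, 217.1]] [585.53509844 246.13529177  45.        ]
yaw -3.0223271215156706 -3.0200020689296125 140.02412750790546 110.52610940126301
yaw -3.024070810207871 -3.0216225486852735 65.9654728467738 66.04913343823588
stripe [[568.8 244.3  45. ]
 [550.9 241.4  45. ]] [[542.  240.2   8. ]
 [521.2 239.    8. ]]
-3.0323241915006975
tip [586.02201556 247.29023103 105.        ]
280 [584.94324951 247.44443642 103.58600797] [575.6196551  237.63576417 101.02244227] [594.2295529  255.4222092  106.00458263]
37 [584.17219989 244.44169802 104.45542212]
```

View pics/w2d.png

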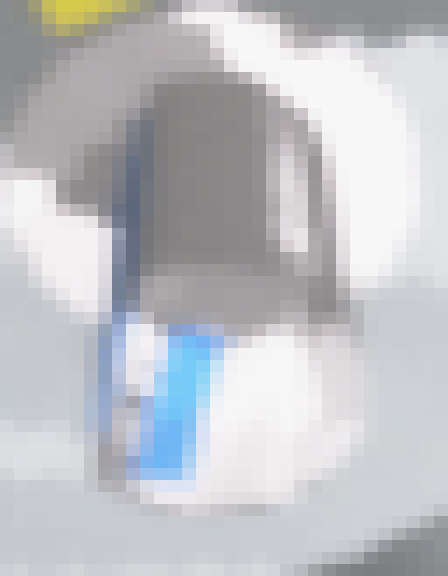

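>>> carry_out:
  moves:
    - {"hand":0.7,"x":-6.5,"y":-1,"z":0,"turn":0.16}
    - {"hand":0.6,"x":0,"y":0,"z":30,"turn":0}
    - {"hand":0.6,"x":0,"y":0,"z":20,"turn":0}
    - {"hand":0.6,"x":0,"y":0,"z":0,"turn":0}

```text
time: 2.92
tcp_pos: [589.5, 248.8, 148.6]
tcp_rot: [0.262, 0.965, 0.008, 0.003]
wrist_force: [0.6, 0.1, 0.6]
opening: 56.6
```

```bash
cat > rel.py <<'E'
import sys
from h import *
def rel(tx,ty,tz,o=None):
    o=o or ctrl.get_obs(); M=R.from_quat(o["tcp_rot"]).as_matrix()
    y=np.arctan2(M[1,0],M[0,0])
    print("t",o["time"],"pos",o["tcp_pos"].round(1),"yaw x",round(y,3),"zdir",M[:,2].round(4),"q",o["q"].round(2),"open",round(o["opening"],1),"F",o["wrist_force"].round(1),"T",o["ft_torque"].round(2))
    print("shift",(M.T@(np.array([tx,ty,tz])-o["tcp_pos"])).round(1))
if __name__=="__main__": rel(*map(float,sys.argv[1:4]))
E
python3 rel.py 585.5 246.5 84
python3 - <<'E'
from h import *
im,d=ctrl.grab_frame("wrist"); cv2.imwrite("pics/w3.png",im)
E
```

```text
t 2.925 pos [589.5 248.8 148.6] yaw x 2.612 zdir [ 0.0101  0.0133 -0.9999] q [-0.72  0.38  0.32  1.64 -0.14  1.13  0.68] open 56.6 F [0.6 0.1 0.6] T [-0.05  0.01 -0.01]
shift [ 2.4 -5.1 64.5]
```

View pics/w3.png

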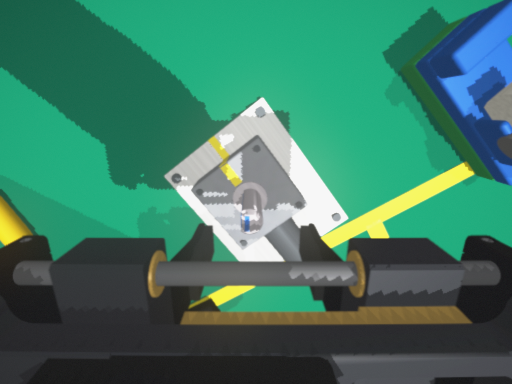

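>>> carry_out:
  moves:
    - {"hand":0.6,"x":2.5,"y":-5,"z":0,"turn":0}
    - {"hand":0.6,"x":0,"y":0,"z":20,"turn":0}
    - {"hand":0.6,"x":0,"y":0,"z":20,"turn":0}
    - {"hand":0.6,"x":0,"y":0,"z":18,"turn":0}
    - {"hand":0.6,"x":0,"y":0,"z":0,"turn":0}

```text
time: 3.6
tcp_pos: [586.4, 247.0, 89.8]
tcp_rot: [0.262, 0.965, 0.009, 0.005]
wrist_force: [-0.4, -0.1, 0.3]
opening: 52.0
```

```bash
python3 rel.py 585.5 246.5 84
python3 - <<'E'
from h import *
im,d=ctrl.grab_frame("wrist"); cv2.imwrite("pics/w4.png",im)
E
```

```text
t 3.6 pos [586.4 247.   89.8] yaw x 2.612 zdir [ 0.0137  0.0156 -0.9998] q [-0.71  0.43  0.31  1.7  -0.16  1.02  0.7 ] open 52.0 F [-0.4 -0.1  0.3] T [-0.05  0.01 -0.03]
shift [ 0.5 -1.   5.8]
```

View pics/w4.png

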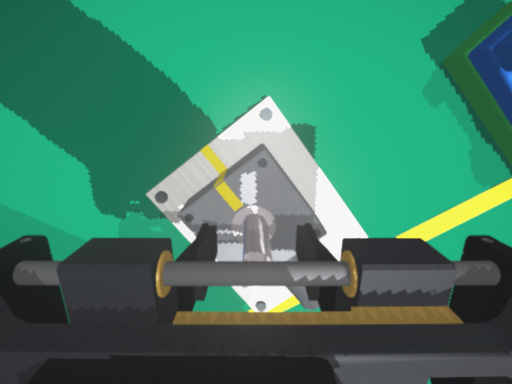

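>>> carry_out:
  grip_force: 10
  moves:
    - {"hand":0.3,"x":0,"y":-0.5,"z":6,"turn":0}
    - {"hand":0,"x":0,"y":0,"z":0,"turn":0}
    - {"hand":0,"x":0,"y":0,"z":0,"turn":0}
    - {"hand":0,"x":0,"y":0,"z":0,"turn":0}
    - {"hand":0,"x":0,"y":0,"z":0,"turn":0}

```text
time: 4.28
tcp_pos: [587.6, 246.6, 86.3]
tcp_rot: [0.262, 0.965, 0.01, 0.006]
wrist_force: [-1.8, -2.5, 0.2]
opening: 16.3
```

```bash
python3 rel.py 585.5 246.5 84
```

```text
t 4.275 pos [587.6 246.6  86.3] yaw x 2.612 zdir [ 0.0168  0.0169 -0.9997] q [-0.7   0.43  0.31  1.71 -0.16  1.01  0.7 ] open 16.3 F [-1.8 -2.5  0.2] T [-0.76  0.45 -0.04]
shift [ 1.8 -1.2  2.3]
```

>>> carry_out:
  grip_force: 30
  moves:
    - {"hand":0,"x":0,"y":0,"z":0,"turn":0}
    - {"hand":0,"x":0,"y":0,"z":0,"turn":0}
    - {"hand":0,"x":0,"y":0,"z":0,"turn":0.08}
    - {"hand":0,"x":-0.3,"y":-0.3,"z":0,"turn":0.15}
    - {"hand":0,"x":-0.3,"y":-0.3,"z":0,"turn":0.15}
    - {"hand":0,"x":-0.3,"y":-0.3,"z":0,"turn":0.15}
    - {"hand":0,"x":-0.3,"y":-0.3,"z":0,"turn":0.15}
    - {"hand":0,"x":0,"y":0,"z":0,"turn":0}

```text
time: 5.28
tcp_pos: [587.3, 244.6, 86.3]
tcp_rot: [0.576, 0.817, 0.011, 0.002]
wrist_force: [-0.1, -0.7, 0.6]
opening: 15.5
```

```bash
python3 rel.py 585.5 246.5 84
```

```text
t 5.275 pos [587.3 244.6  86.3] yaw x 1.914 zdir [ 0.0161  0.0153 -0.9998] q [-0.81  0.45  0.45  1.71 -0.23  1.01  0.06] open 15.5 F [-0.1 -0.7  0.6] T [-0.8   0.5  -0.08]
shift [ 2.3 -1.1  2.3]
```

>>> carry_out:
  moves:
    - {"hand":0,"x":0,"y":-0.3,"z":0,"turn":0.14}
    - {"hand":0,"x":0,"y":-0.2,"z":0,"turn":0.08}
    - {"hand":0,"x":0,"y":0,"z":0,"turn":0}
    - {"hand":0,"x":0,"y":0,"z":0,"turn":0}

```text
time: 5.78
tcp_pos: [586.9, 244.2, 86.3]
tcp_rot: [0.659, 0.752, 0.011, 0.001]
wrist_force: [0.8, -1.2, 1.5]
opening: 15.8
```

```bash
python3 rel.py 585.5 246.5 84
```

```text
t 5.775 pos [586.9 244.2  86.3] yaw x 1.703 zdir [ 0.0161  0.0147 -0.9998] q [-0.84  0.45  0.49  1.72 -0.25  1.01 -0.13] open 15.8 F [ 0.8 -1.2  1.5] T [-0.67  0.51 -0.06]
shift [ 2.5 -1.1  2.3]
```

>>> carry_out:
  moves:
    - {"hand":0,"x":0,"y":0,"z":0,"turn":0.015}
    - {"hand":0,"x":0,"y":0,"z":0,"turn":0}

```text
time: 6.02
tcp_pos: [586.9, 244.1, 86.3]
tcp_rot: [0.664, 0.748, 0.011, 0.001]
wrist_force: [-0.2, -0.8, -0.1]
opening: 15.8
```

```bash
python3 rel.py 585.5 246.5 84
```

```text
t 6.025 pos [586.9 244.1  86.3] yaw x 1.69 zdir [ 0.016   0.0148 -0.9998] q [-0.85  0.45  0.49  1.72 -0.25  1.01 -0.15] open 15.8 F [-0.2 -0.8 -0.1] T [-0.78  0.54  0.09]
shift [ 2.5 -1.1  2.3]
```

>>> carry_out:
  moves:
    - {"hand":0.6,"x":0,"y":0,"z":0,"turn":0}
    - {"hand":0.6,"x":0,"y":0,"z":0,"turn":0}
    - {"hand":0.6,"x":0,"y":0,"z":-20,"turn":0}
    - {"hand":0.6,"x":0,"y":0,"z":-45,"turn":0}
    - {"hand":0.6,"x":0,"y":0,"z":-45,"turn":0}
    - {"hand":1,"x":0,"y":0,"z":0,"turn":0}

```text
time: 6.78
tcp_pos: [586.1, 243.2, 204.4]
tcp_rot: [0.663, 0.748, 0.013, 0.002]
wrist_force: [0.1, 0.5, -1.0]
opening: 56.0
```

```bash
python3 rel.py 585.5 246.5 200
python3 - <<'E'
from h import *
o=ctrl.get_obs(); im,d=ctrl.grab_frame("wrist"); np.savez("w5.npz",im=im,d=d,p=o["tcp_pos"],q=o["tcp_rot"]); cv2.imwrite("pics/w5.png",im)
cv2.imwrite("pics/w5c.png",cv2.resize(im[80:270,170:350],None,fx=3,fy=3,interpolation=cv2.INTER_CUBIC))
E
```

```text
t 6.775 pos [586.1 243.2 204.4] yaw x 1.691 zdir [ 0.02    0.0177 -0.9996] q [-0.88  0.33  0.53  1.61 -0.19  1.22 -0.19] open 56.0 F [ 0.1  0.5 -1. ] T [-0.11  0.04  0.05]
shift [ 3.3 -0.3  4.4]
```

View pics/w5c.png

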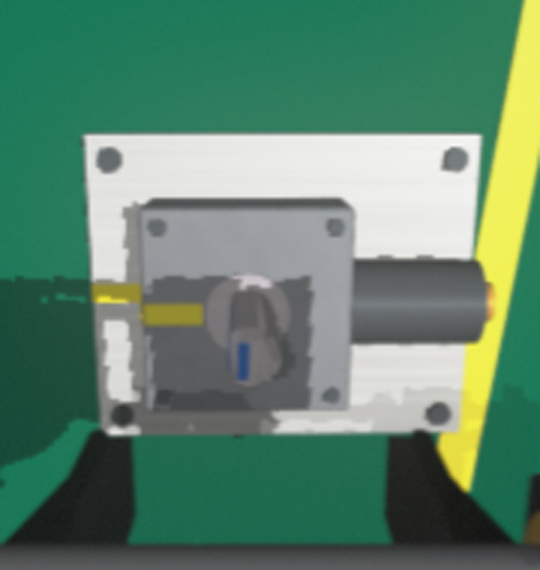

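>>> carry_out:
  moves:
    - {"hand":1,"x":-50,"y":-8,"z":0,"turn":0}
    - {"hand":1,"x":-50,"y":-8,"z":0,"turn":0}
    - {"hand":1,"x":-50,"y":-8,"z":0,"turn":0}
    - {"hand":1,"x":-50,"y":-8,"z":0,"turn":0}
    - {"hand":1,"x":-50,"y":-8,"z":0,"turn":0}
    - {"hand":1,"x":-50,"y":-8,"z":0,"turn":0}
    - {"hand":1,"x":-50,"y":-8,"z":0,"turn":0}
    - {"hand":1,"x":-50,"y":-8,"z":0,"turn":0}

```text
time: 7.82
tcp_pos: [567.6, -167.4, 192.0]
tcp_rot: [0.659, 0.752, 0.011, -0.001]
wrist_force: [0.4, 0.1, -0.0]
opening: 86.8
```

```bash
python3 rel.py 570 -164 160
python3 - <<'E'
from h import *
z=np.load("w5.npz"); C=cam("wrist",{"tcp_pos":z["p"],"tcp_rot":z["q"]}); f=lambda l:np.array(l,float)/3+[170,80]
for h,l in ((8,[(109,160),(123,415),(455,159),(438,413)]),(45,[(156,227),(165,397),(335,227),(330,396)])):
    s=onplane(f(l),h,C); e=(s[0]+s[1]-s[2]-s[3])/2; g=(s[0]-s[1]+s[2]-s[3])/2
    print("yaw",np.arctan2(e[1],e[0]),np.arctan2(g[1],g[0]),np.linalg.norm(e),np.linalg.norm(g),s.mean(0))
print("tip",onplane(f([(256,357)]),105,C))
E
```

```text
t 7.825 pos [ 567.6 -167.4  192. ] yaw x 1.702 zdir [ 0.0125  0.0185 -0.9998] q [-0.38  0.29  0.72  1.72 -0.23  1.2   0.54] open 86.8 F [ 0.4  0.1 -0. ] T [-0.1   0.03  0.05]
shift [ 2.5  2.4 32.1]
yaw -3.0214031263444627 1.6931375875939783 139.34691779574268 109.80340623664605 [600.15729506 247.07155287   8.        ]
yaw -3.023721121552139 1.6984777425391393 64.86708983892836 65.9980981999688 [585.0642179  245.29330404  45.        ]
tip [[587.13872086 247.46797229 105.        ]]
```

>>> carry_out:
  moves:
    - {"hand":1,"x":0,"y":0,"z":0,"turn":0.16}
    - {"hand":1,"x":0,"y":0,"z":0,"turn":0.16}
    - {"hand":1,"x":0,"y":0,"z":0,"turn":0.16}
    - {"hand":1,"x":0,"y":0,"z":0,"turn":0.16}
    - {"hand":1,"x":0,"y":0,"z":0,"turn":0.16}
    - {"hand":1,"x":0,"y":0,"z":0,"turn":0.16}
    - {"hand":1,"x":0,"y":0,"z":0,"turn":0.16}
    - {"hand":1,"x":0,"y":0,"z":0,"turn":0.16}

```text
time: 8.82
tcp_pos: [562.1, -173.3, 188.2]
tcp_rot: [0.983, 0.185, 0.004, -0.009]
wrist_force: [0.7, 0.2, -0.2]
opening: 86.7
```

>>> carry_out:
  moves:
    - {"hand":1,"x":0,"y":0,"z":0,"turn":0}

```text
time: 8.95
tcp_pos: [561.7, -173.0, 187.7]
tcp_rot: [0.983, 0.185, 0.003, -0.009]
wrist_force: [-0.3, -0.8, 0.2]
opening: 86.8
```

```bash
python3 rel.py 570 -164 160
python3 - <<'E'
from h import *
o=ctrl.get_obs(); im,d=ctrl.grab_frame("wrist"); np.savez("w6.npz",im=im,d=d,p=o["tcp_pos"],q=o["tcp_rot"]); cv2.imwrite("pics/w6.png",im)
cv2.imwrite("pics/w6c.png",cv2.resize(im[80:270,170:350],None,fx=3,fy=3,interpolation=cv2.INTER_CUBIC))
for t in ["pulley","screw","pulley_top"]:
    r=ctrl.cut_out("wrist",t); print(t,[(round(a["confidence"],2),a["bbox"]) for a in r[:3]])
E
```

```text
t 8.95 pos [ 561.7 -173.   187.7] yaw x 0.372 zdir [ 0.0031  0.0181 -0.9998] q [-0.55  0.36  0.98  1.73 -0.34  1.22 -0.68] open 86.8 F [-0.3 -0.8  0.2] T [-0.12  0.13  0.01]
shift [10.7 -5.  27.9]
pulley [(0.73, [230.5, 152.5, 42.5, 55.4])]
screw [(0.93, [233.7, 149.5, 47.0, 61.8])]
pulley_top [(0.98, [232.6, 148.5, 41.7, 59.3])]
```

View pics/w6c.png

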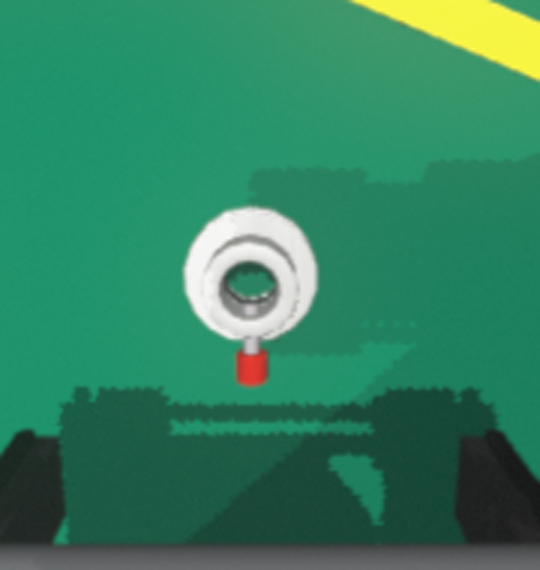

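Run:
```python
from h import *
z=np.load("w6.npz"); C=cam("wrist",{"tcp_pos":z["p"],"tcp_rot":z["q"]}); f=lambda l:np.array(l,float)/3+[170,80]
h=onplane(f([(251,286)]),38,C)[0];fl=onplane(f([(250.5,273)]),16,C)[0];s=onplane(f([(252,368)]),28,C)[0]
print(h,fl,s)
im=z["im"];d=z["d"];P=world(np.stack(np.meshgrid(np.arange(512),np.arange(384)),-1).reshape(-1,2),d.ravel(),C)
k=(abs(P[:,2]-38)<3)&(np.hypot(P[:,0]-h[0],P[:,1]-h[1])<25)
print(k.sum(),P[k].min(0),P[k].max(0),cv2.minEnclosingCircle(P[k][:,:2].astype(np.float32)))
r=im.reshape(-1,3).astype(int); m=(r[:,2]>150)&(r[:,1]<90)&(r[:,0]<90); print(m.sum(),P[m].mean(0), "bench z",np.median(P[d.ravel()>0][:,2]))
c=fl; 
for c in (h,fl): v=s-c; print("yaw",np.arctan2(v[1],v[0]),np.hypot(*v[:2]))
```

```text
[ 573.98791366 -163.39462011   38.        ] [ 573.90424051 -162.6438371    16.        ] [ 541.80003579 -176.0352352    28.        ]
492 [ 554.73489731 -180.52267444   35.00516394] [ 589.73126645 -145.90490861   39.42574822] ((572.2008056640625, -163.23397827148438), 17.579790115356445)
94 [ 544.00192383 -174.56266752   34.81759212] bench z -0.18872800869425532
yaw -2.7673834565695676 34.58098656188484
yaw -2.7464128769187655 34.78519086711749
```

>>> carry_out:
  moves:
    - {"hand":0.8,"x":7,"y":-2.5,"z":20,"turn":0}
    - {"hand":0.8,"x":7,"y":-2.5,"z":30,"turn":0}
    - {"hand":0.8,"x":0,"y":0,"z":30,"turn":0}
    - {"hand":0.8,"x":0,"y":0,"z":30,"turn":0}
    - {"hand":0.8,"x":0,"y":0,"z":0,"turn":0}

```text
time: 9.78
tcp_pos: [574.1, -158.6, 70.4]
tcp_rot: [0.982, 0.19, 0.003, -0.01]
wrist_force: [1.0, 0.9, 0.3]
opening: 69.9
```

```bash
python3 rel.py 573 -163.2 44
python3 - <<'E'
from h import *
o=ctrl.get_obs(); im,d=ctrl.grab_frame("wrist"); np.savez("w7.npz",im=im,d=d,p=o["tcp_pos"],q=o["tcp_rot"]); cv2.imwrite("pics/w7.png",im)
E
```

```text
t 9.775 pos [ 574.1 -158.6   70.4] yaw x 0.381 zdir [ 0.0022  0.0204 -0.9998] q [-0.47  0.51  0.87  1.82 -0.48  1.03 -0.6 ] open 69.9 F [1.  0.9 0.3] T [-0.14  0.11 -0.03]
shift [-3.   4.4 26.3]
```

View pics/w7.png

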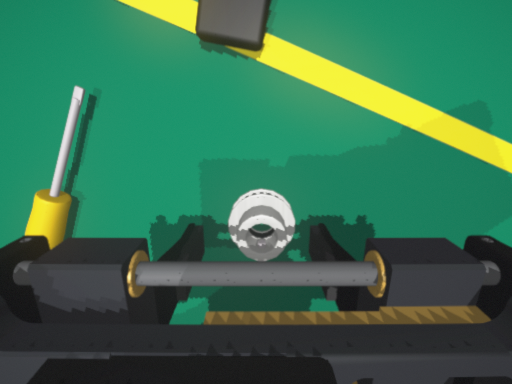

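>>> carry_out:
  moves:
    - {"hand":0.8,"x":-3,"y":4,"z":0,"turn":0}
    - {"hand":0.8,"x":0,"y":0,"z":15,"turn":0}
    - {"hand":0.8,"x":0,"y":0,"z":11,"turn":0}
    - {"hand":0.8,"x":0,"y":0,"z":0,"turn":0}

```text
time: 10.32
tcp_pos: [575.3, -164.2, 46.5]
tcp_rot: [0.982, 0.19, 0.006, -0.009]
wrist_force: [0.2, 0.4, 0.6]
opening: 69.4
```

```bash
python3 rel.py 573 -163.2 44
python3 - <<'E'
from h import *
o=ctrl.get_obs(); im,d=ctrl.grab_frame("wrist"); np.savez("w8.npz",im=im,d=d,p=o["tcp_pos"],q=o["tcp_rot"]); cv2.imwrite("pics/w8.png",im)
E
```

```text
t 10.325 pos [ 575.3 -164.2   46.5] yaw x 0.382 zdir [ 0.0084  0.0198 -0.9998] q [-0.44  0.55  0.85  1.83 -0.51  0.99 -0.57] open 69.4 F [0.2 0.4 0.6] T [-0.12  0.18  0.01]
shift [-1.8 -1.7  2.5]
```

View pics/w8.png

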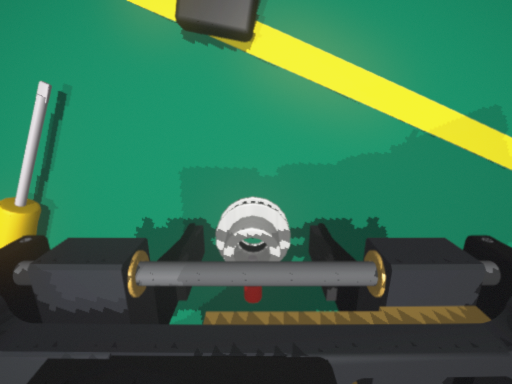

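>>> carry_out:
  grip_force: 8
  moves:
    - {"hand":0.6,"x":-2,"y":-1.7,"z":2,"turn":0}
    - {"hand":0.3,"x":0,"y":0,"z":0,"turn":0}
    - {"hand":0.2,"x":0,"y":0,"z":0,"turn":0}
    - {"hand":0.1,"x":0,"y":0,"z":0,"turn":0}
    - {"hand":0,"x":0,"y":0,"z":0,"turn":0}

```text
time: 11.0
tcp_pos: [573.5, -163.3, 45.7]
tcp_rot: [0.982, 0.19, 0.007, -0.009]
wrist_force: [0.6, 0.1, 0.0]
opening: 34.6
```

```bash
python3 rel.py 573 -163.2 44
```

```text
t 11.0 pos [ 573.5 -163.3   45.7] yaw x 0.382 zdir [ 0.0101  0.0197 -0.9998] q [-0.45  0.54  0.85  1.84 -0.51  0.98 -0.57] open 34.6 F [0.6 0.1 0. ] T [-0.14  0.16 -0.  ]
shift [-0.4 -0.3  1.7]
```

>>> carry_out:
  grip_force: 35
  moves:
    - {"hand":0,"x":0,"y":0,"z":0,"turn":0}
    - {"hand":0,"x":0,"y":0,"z":0,"turn":0}
    - {"hand":0,"x":0,"y":0,"z":-15,"turn":0}
    - {"hand":0,"x":0,"y":0,"z":-35,"turn":0}
    - {"hand":0,"x":0,"y":0,"z":-45,"turn":0}
    - {"hand":0,"x":0,"y":0,"z":-45,"turn":0}
    - {"hand":0,"x":0,"y":0,"z":-20,"turn":0}
    - {"hand":0,"x":0,"y":0,"z":0,"turn":0}

```text
time: 12.0
tcp_pos: [571.0, -167.8, 214.5]
tcp_rot: [0.982, 0.189, 0.007, -0.008]
wrist_force: [-0.8, 0.0, -1.8]
opening: 34.1
```

```bash
python3 rel.py 585.2 245.7 200
python3 - <<'E'
from h import *
o=ctrl.get_obs(); im,d=ctrl.grab_frame("wrist"); np.savez("w9.npz",im=im,d=d,p=o["tcp_pos"],q=o["tcp_rot"]); cv2.imwrite("pics/w9.png",im)
E
```

```text
t 12.0 pos [ 571.  -167.8  214.5] yaw x 0.379 zdir [ 0.0108  0.0193 -0.9998] q [-0.57  0.35  0.99  1.69 -0.33  1.27 -0.7 ] open 34.1 F [-0.8  0.  -1.8] T [-0.08  0.1  -0.02]
shift [ 166.1 -378.6   22.6]
```

View pics/w9.png

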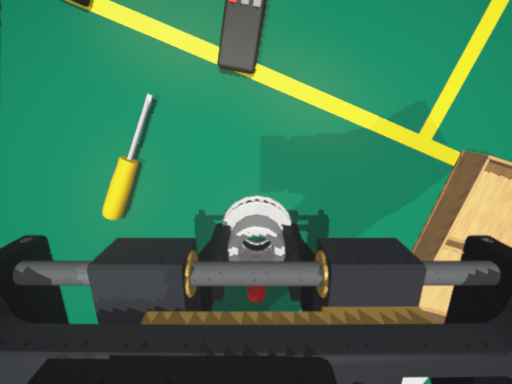

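>>> carry_out:
  moves:
    - {"hand":0,"x":20,"y":-46,"z":0,"turn":0}
    - {"hand":0,"x":20,"y":-46,"z":0,"turn":0}
    - {"hand":0,"x":20,"y":-46,"z":0,"turn":0}
    - {"hand":0,"x":20,"y":-46,"z":0,"turn":0}
    - {"hand":0,"x":20,"y":-46,"z":0,"turn":0}
    - {"hand":0,"x":20,"y":-46,"z":0,"turn":0}
    - {"hand":0,"x":20,"y":-46,"z":0,"turn":0}
    - {"hand":0,"x":20,"y":-46,"z":0,"turn":0}

```text
time: 13.05
tcp_pos: [579.4, 239.2, 211.2]
tcp_rot: [0.983, 0.183, 0.0, -0.007]
wrist_force: [0.3, 0.4, -1.0]
opening: 34.1
```

>>> carry_out:
  moves:
    - {"hand":0,"x":0,"y":0,"z":0,"turn":0.13}
    - {"hand":0,"x":0,"y":0,"z":0,"turn":0.13}
    - {"hand":0,"x":0,"y":0,"z":0,"turn":0}

```text
time: 13.42
tcp_pos: [576.1, 245.2, 205.8]
tcp_rot: [0.998, 0.055, -0.004, -0.005]
wrist_force: [-0.4, -0.5, -0.6]
opening: 34.2
```

```bash
python3 rel.py 585.2 245.7 190
python3 - <<'E'
from h import *
o=ctrl.get_obs(); im,d=ctrl.grab_frame("wrist"); np.savez("w10.npz",im=im,d=d,p=o["tcp_pos"],q=o["tcp_rot"]); cv2.imwrite("pics/w10.png",im)
im,d=ctrl.grab_frame("scene"); np.savez("s10.npz",im=im,d=d);cv2.imwrite("pics/s10.png",cv2.resize(im[110:250,240:400],None,fx=4,fy=4,interpolation=cv2.INTER_CUBIC))
E
```

```text
t 13.425 pos [576.1 245.2 205.8] yaw x 0.111 zdir [-0.0086  0.0102 -0.9999] q [-1.16  0.43  0.92  1.61 -0.36  1.28 -1.64] open 34.2 F [-0.4 -0.5 -0.6] T [-0.05  0.19 -0.02]
shift [ 9.2  0.7 15.7]
```

View pics/w10.png

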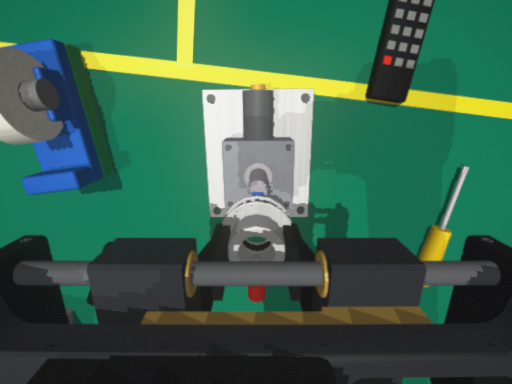

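View pics/s10.png

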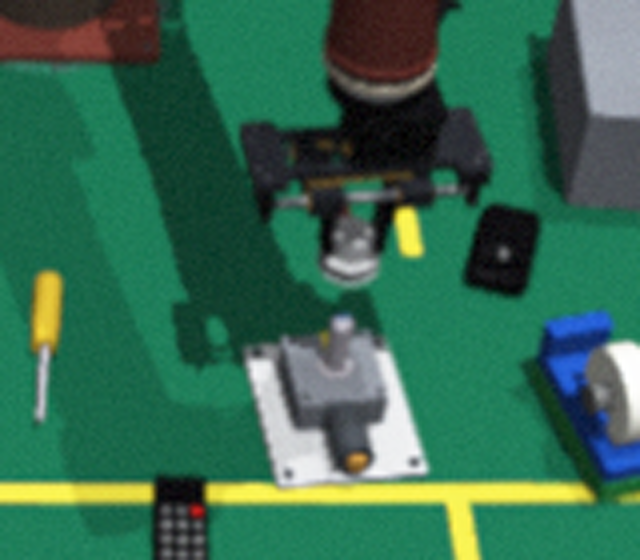

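Run:
```python
from h import *
im=np.load("w10.npz")["im"]; cv2.imwrite("pics/w10c.png",cv2.resize(im[180:310,205:310],None,fx=5,fy=4.5,interpolation=cv2.INTER_CUBIC))
```

```text
(no output)
```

View pics/w10c.png

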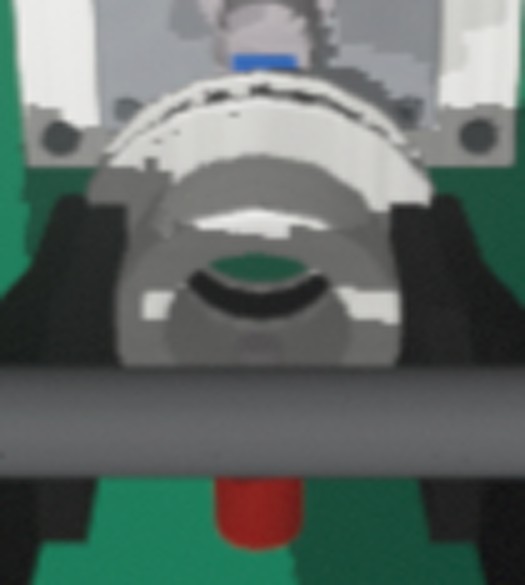

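Run:
```python
from h import *
C=ctrl.calibration("wrist"); T=np.array(C["T_tool_cam"]); Ct=(np.array(C["intrinsics"],float),C["k1"],T)
pts={"flange bottom far":(26,0,0,196),"hub base far":(17.5,0,16,214.4),"hub top far":(17.5,0,38,230.7),"bore top far":(11,0,38,236.7)}
for ox in (-2,0,2):
  for oz in (45.7,):
    print(ox,{k:(round(proj([[a+ox,b,oz-h]],Ct)[0,1],1),v) for k,(a,b,h,v) in pts.items()})
th=np.linspace(0,2*np.pi,361)
s=np.c_[0*th-38,6*np.cos(th),45.7-28+6*np.sin(th)]; print("screw end vmax",[proj(s+[o,0,0],Ct)[:,1].max().round(1) for o in (-2,0,2)])
print("u per mm at flange",proj([[26,0,45.7],[26,1,45.7]],Ct), "hub top", proj([[0,0,7.7],[0,1,7.7]],Ct))
```

```text
-2 {'flange bottom far': (np.float64(194.9), 196), 'hub base far': (np.float64(214.5), 214.4), 'hub top far': (np.float64(228.5), 230.7), 'bore top far': (np.float64(238.7), 236.7)}
0 {'flange bottom far': (np.float64(192.2), 196), 'hub base far': (np.float64(211.7), 214.4), 'hub top far': (np.float64(225.3), 230.7), 'bore top far': (np.float64(235.6), 236.7)}
2 {'flange bottom far': (np.float64(189.5), 196), 'hub base far': (np.float64(208.8), 214.4), 'hub top far': (np.float64(222.1), 230.7), 'bore top far': (np.float64(232.4), 236.7)}
screw end vmax [np.float64(303.6), np.float64(301.0), np.float64(298.4)]
u per mm at flange [[255.44322677 192.22397559]
 [256.86586588 192.22470892]] hub top [[255.29272497 252.30636341]
 [256.96727918 252.30715168]]
```

Run:
```python
from h import *
z=np.load("w10.npz"); o={"tcp_pos":z["p"],"tcp_rot":z["q"]}; C=cam("wrist",o)
s=onplane([(217,210.4),(300.6,210.4),(211,98.5),(305.5,98.5)],8,C); print(s.round(1),s.mean(0))
e=(s[0]+s[1]-s[2]-s[3])/2; y=np.arctan2(e[1],e[0]); print(y,np.linalg.norm(e)); O=s.mean(0)+15*np.array([np.cos(y),np.sin(y),0]); print("origin",O)
g=onplane([(228,147),(287.5,147)],45,C); print("gear back screws",g.round(1))
g2=g.mean(0)+33*np.array([np.cos(y),np.sin(y),0]); print(g2)
M=R.from_quat(z["q"]).as_matrix()
for P in (O,g2): print("tool",M.T@(P-z["p"]))
```

```text
[[523.7 293.1   8. ]
 [536.4 183.5   8. ]
 [662.5 309.6   8. ]
 [674.7 200.1   8. ]] [599.31779116 246.57292903   8.        ]
-3.022807111400971 139.5701288220361
origin [584.42349182 244.79533311   8.        ]
gear back screws [[613.9 281.6  45. ]
 [621.2 217.1  45. ]]
[584.80802678 245.46327434  45.        ]
tool [  9.6959653    3.48643747 197.68375807]
tool [  9.87634397   2.45533364 160.6905384 ]
```

>>> carry_out:
  moves:
    - {"hand":0,"x":5,"y":0,"z":0,"turn":0}
    - {"hand":0,"x":5,"y":0,"z":0,"turn":0}
    - {"hand":0,"x":0,"y":0,"z":15,"turn":0}
    - {"hand":0,"x":0,"y":0,"z":15,"turn":0}
    - {"hand":0,"x":0,"y":0,"z":8,"turn":0}
    - {"hand":0,"x":0,"y":0,"z":0,"turn":0}

```text
time: 14.28
tcp_pos: [586.4, 244.9, 164.3]
tcp_rot: [0.998, 0.057, -0.005, -0.005]
wrist_force: [0.1, -0.4, -1.7]
opening: 34.4
```

```bash
python3 rel.py 586.3 246.4 165
python3 - <<'E'
from h import *
o=ctrl.get_obs(); im,d=ctrl.grab_frame("wrist"); np.savez("w11.npz",im=im,d=d,p=o["tcp_pos"],q=o["tcp_rot"]); cv2.imwrite("pics/w11c.png",cv2.resize(im[130:310,185:330],None,fx=4,fy=3.2,interpolation=cv2.INTER_CUBIC))
E
```

```text
t 14.275 pos [586.4 244.9 164.3] yaw x 0.115 zdir [-0.0096  0.0101 -0.9999] q [-1.12  0.48  0.89  1.64 -0.41  1.22 -1.6 ] open 34.4 F [ 0.1 -0.4 -1.7] T [-0.1   0.12  0.02]
shift [ 0.1 -1.5 -0.7]
```

View pics/w11c.png

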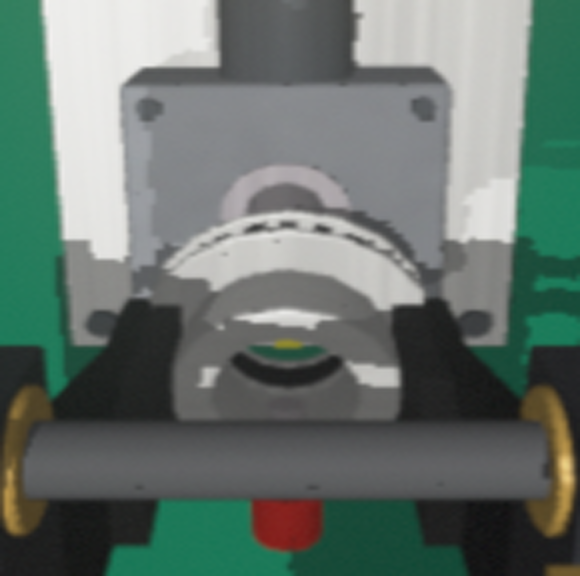

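>>> carry_out:
  moves:
    - {"hand":0,"x":0,"y":-0.7,"z":5,"turn":0}
    - {"hand":0,"x":0,"y":0,"z":6,"turn":0}
    - {"hand":0,"x":0,"y":0,"z":5,"turn":0}
    - {"hand":0,"x":0,"y":0,"z":0,"turn":0}

```text
time: 14.82
tcp_pos: [586.6, 246.2, 148.4]
tcp_rot: [0.998, 0.058, -0.004, -0.006]
wrist_force: [-0.1, -0.5, -1.4]
opening: 34.0
```

```bash
python3 rel.py 586.3 246.4 150
python3 - <<'E'
from h import *
o=ctrl.get_obs(); im,d=ctrl.grab_frame("wrist"); np.savez("w12.npz",im=im,d=d,p=o["tcp_pos"],q=o["tcp_rot"]); cv2.imwrite("pics/w12c.png",cv2.resize(im[130:310,185:330],None,fx=4,fy=3.2,interpolation=cv2.INTER_CUBIC))
E
```

```text
t 14.825 pos [586.6 246.2 148.4] yaw x 0.115 zdir [-0.0081  0.0111 -0.9999] q [-1.11  0.5   0.88  1.65 -0.42  1.19 -1.59] open 34.0 F [-0.1 -0.5 -1.4] T [-0.08  0.16 -0.02]
shift [-0.3 -0.3 -1.6]
```

View pics/w12c.png

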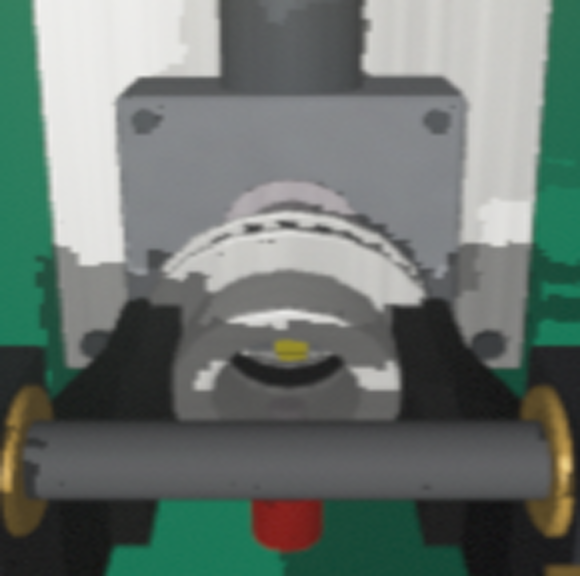

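>>> carry_out:
  moves:
    - {"hand":0,"x":0,"y":0,"z":4,"turn":0}
    - {"hand":0,"x":0,"y":0,"z":4,"turn":0}
    - {"hand":0,"x":0,"y":0,"z":0,"turn":0}

```text
time: 15.25
tcp_pos: [586.9, 246.3, 140.4]
tcp_rot: [0.998, 0.057, -0.003, -0.006]
wrist_force: [-0.9, -0.1, -1.4]
opening: 33.9
```

```bash
python3 rel.py 586.3 246.4 112.7
python3 - <<'E'
from h import *
o=ctrl.get_obs(); im,d=ctrl.grab_frame("wrist"); np.savez("w13.npz",im=im,d=d,p=o["tcp_pos"],q=o["tcp_rot"]); cv2.imwrite("pics/w13c.png",cv2.resize(im[130:310,185:330],None,fx=4,fy=3.2,interpolation=cv2.INTER_CUBIC))
E
```

```text
t 15.25 pos [586.9 246.3 140.4] yaw x 0.115 zdir [-0.0074  0.0115 -0.9999] q [-1.11  0.51  0.87  1.66 -0.43  1.18 -1.59] open 33.9 F [-0.9 -0.1 -1.4] T [-0.09  0.18 -0.06]
shift [-0.4  0.2 27.7]
```

View pics/w13c.png

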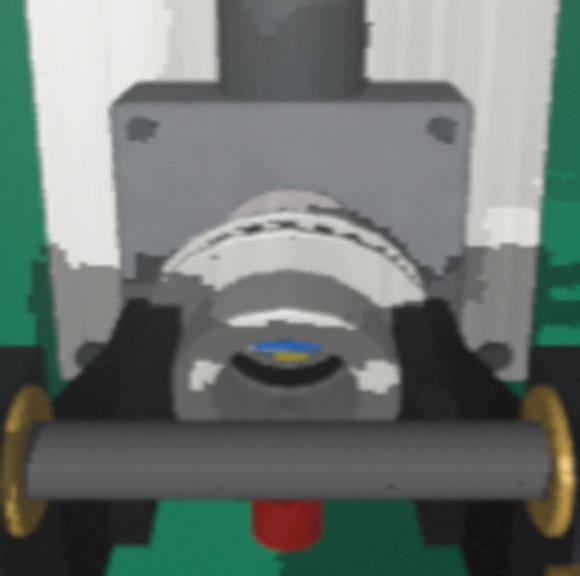

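>>> carry_out:
  moves:
    - {"hand":0,"x":-0.3,"y":0,"z":4,"turn":0}
    - {"hand":0,"x":-0.1,"y":0,"z":4,"turn":0}
    - {"hand":0,"x":-0.1,"y":0,"z":4,"turn":0}
    - {"hand":0,"x":0,"y":0,"z":0,"turn":0}

```text
time: 15.8
tcp_pos: [586.3, 246.4, 127.7]
tcp_rot: [0.998, 0.057, -0.003, -0.006]
wrist_force: [0.2, -0.3, -1.6]
opening: 34.2
```

```bash
python3 rel.py 586.3 246.4 112.7
python3 - <<'E'
from h import *
o=ctrl.get_obs(); im,d=ctrl.grab_frame("wrist"); np.savez("w14.npz",im=im,d=d,p=o["tcp_pos"],q=o["tcp_rot"]); cv2.imwrite("pics/w14c.png",cv2.resize(im[130:310,185:330],None,fx=4,fy=3.2,interpolation=cv2.INTER_CUBIC))
E
```

```text
t 15.8 pos [586.3 246.4 127.7] yaw x 0.115 zdir [-0.0073  0.0115 -0.9999] q [-1.11  0.52  0.87  1.67 -0.44  1.16 -1.58] open 34.2 F [ 0.2 -0.3 -1.6] T [-0.06  0.15 -0.02]
shift [ 0.   0.2 15. ]
```

View pics/w14c.png

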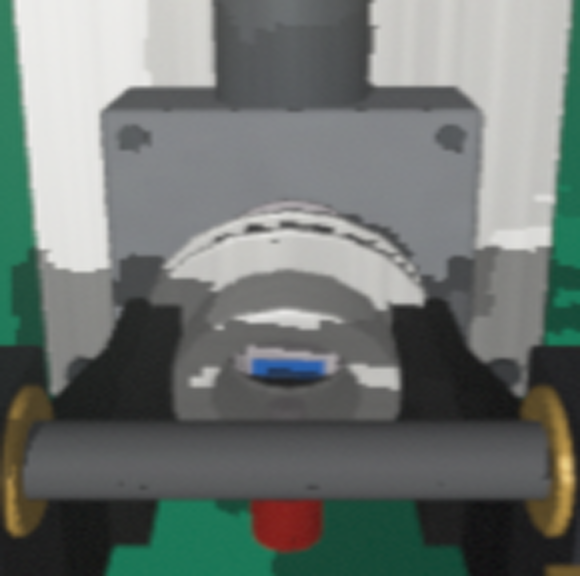

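>>> carry_out:
  moves:
    - {"hand":0,"x":0,"y":0,"z":3,"turn":0}
    - {"hand":0,"x":0,"y":0,"z":3,"turn":0}
    - {"hand":0,"x":0,"y":0,"z":0,"turn":0}

```text
time: 16.23
tcp_pos: [586.5, 246.5, 121.7]
tcp_rot: [0.998, 0.057, -0.003, -0.006]
wrist_force: [0.6, 0.0, -1.2]
opening: 33.7
```

```bash
python3 rel.py 586.3 246.4 112.7
```

```text
t 16.225 pos [586.5 246.5 121.7] yaw x 0.115 zdir [-0.0067  0.0118 -0.9999] q [-1.1   0.52  0.86  1.68 -0.44  1.15 -1.57] open 33.7 F [ 0.6  0.  -1.2] T [-0.06  0.15  0.04]
shift [-0.2  0.2  9. ]
```

>>> carry_out:
  moves:
    - {"hand":0,"x":-0.1,"y":0,"z":3,"turn":0}
    - {"hand":0,"x":-0.1,"y":0,"z":3,"turn":0}
    - {"hand":0,"x":0,"y":0,"z":0,"turn":0}

```text
time: 16.6
tcp_pos: [586.3, 246.6, 115.3]
tcp_rot: [0.998, 0.057, -0.003, -0.006]
wrist_force: [-0.2, 0.2, -1.2]
opening: 34.0
```

```bash
python3 rel.py 586.3 246.4 112.7
python3 - <<'E'
from h import *
o=ctrl.get_obs(); im,d=ctrl.grab_frame("wrist"); np.savez("w15.npz",im=im,d=d,p=o["tcp_pos"],q=o["tcp_rot"]); cv2.imwrite("pics/w15c.png",cv2.resize(im[130:310,185:330],None,fx=4,fy=3.2,interpolation=cv2.INTER_CUBIC))
E
```

```text
t 16.6 pos [586.3 246.6 115.3] yaw x 0.115 zdir [-0.0067  0.0118 -0.9999] q [-1.1   0.53  0.86  1.68 -0.45  1.14 -1.57] open 34.0 F [-0.2  0.2 -1.2] T [-0.03  0.15 -0.02]
shift [-0.   0.2  2.6]
```

View pics/w15c.png

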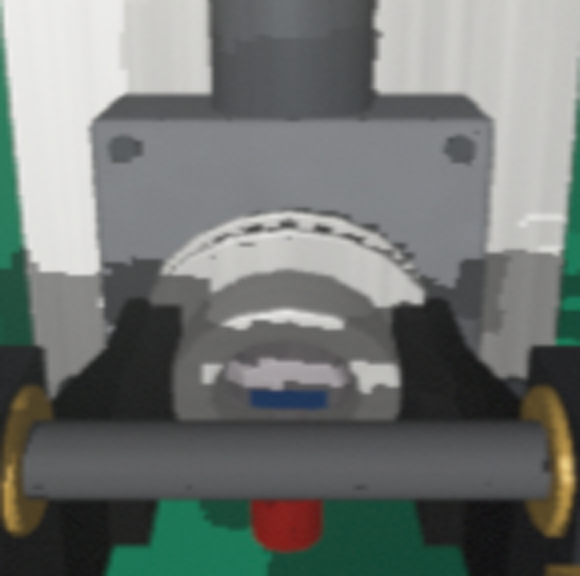

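>>> carry_out:
  moves:
    - {"hand":0,"x":0,"y":0,"z":2.5,"turn":0}
    - {"hand":0,"x":0,"y":0,"z":0,"turn":0}
    - {"hand":0,"x":0,"y":0,"z":0,"turn":0}

```text
time: 17.02
tcp_pos: [586.5, 246.6, 112.9]
tcp_rot: [0.998, 0.057, -0.003, -0.006]
wrist_force: [0.2, 0.0, -0.9]
opening: 34.2
```

```bash
python3 rel.py 586.3 246.4 112.7
python3 - <<'E'
from h import *
o=ctrl.get_obs(); im,d=ctrl.grab_frame("wrist"); np.savez("w16.npz",im=im,d=d,p=o["tcp_pos"],q=o["tcp_rot"]); cv2.imwrite("pics/w16c.png",cv2.resize(im[190:310,205:310],None,fx=7,fy=4.8,interpolation=cv2.INTER_CUBIC))
C=cam("wrist",o)
v,u=np.mgrid[225:265,225:290]; P=world(np.c_[u.ravel(),v.ravel()],d[225:265,225:290].ravel(),C); Z=P[:,2].reshape(v.shape)
np.set_printoptions(linewidth=220); print(Z[::3,::4].round(0).astype(int))
im,d=ctrl.grab_frame("scene"); cv2.imwrite("pics/s16.png",cv2.resize(im[130:240,270:390],None,fx=5,fy=5,interpolation=cv2.INTER_CUBIC))
E
```

```text
t 17.025 pos [586.5 246.6 112.9] yaw x 0.115 zdir [-0.0063  0.012  -0.9999] q [-1.1   0.53  0.86  1.69 -0.45  1.13 -1.57] open 34.2 F [ 0.2  0.  -0.9] T [-0.13  0.18 -0.01]
shift [-0.2  0.2  0.2]
[[ 87  87  81  89  94  99 100 101 102 101 100  97  94  89  82  87  88]
 [ 92  92  85  96 100 102 103 104 104 104 103 103  99  93  82  90  92]
 [ 96  95  93 101 104 105 103 104 105 104 104 104 103  99  88  94  96]
 [101  95  99 104 106 104 104 104 104 103 103 104 103 103  95 101  99]
 [104  96 103 104 104 104 104 100 100 101 104 105 105 104 101 101 104]
 [108  97 104 104 104  99 102 102 102 102 102 104 104 105 102 102 107]
 [111 102 104 105 103 102 103 104 104 105 103 102 103 105 104 103 112]
 [112 104 105 105  89 103 105 105 105 103 104 104  96 104 103 103 115]
 [113 105 104 105 100 103 104 104 104 104 104 103 101 105 104 104 115]
 [114 105 104 104  95 104 104 105 105 104 104 104 101 103 104 104 116]
 [113 105 104 104  98 104 105 104 105 104 104 105 101 103 104 104 116]
 [114 104 104 105  99 102 104 104 104 104 104 104 102 104 104 105 124]
 [169 170 170 170 169 169 169 168 169 168 168 170 169 168 168 169 169]
 [172 170 172 172 171 171 171 171 171 171 171 170 172 171 171 172 172]]
```

View pics/w16c.png

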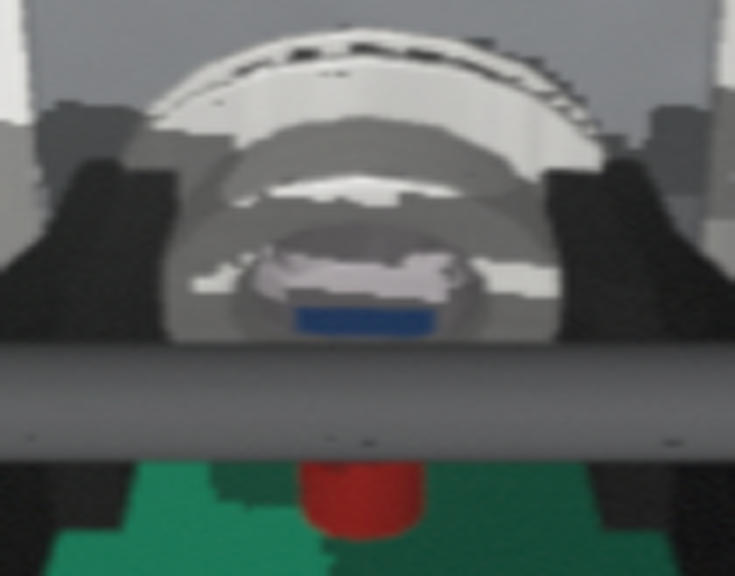

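View pics/s16.png

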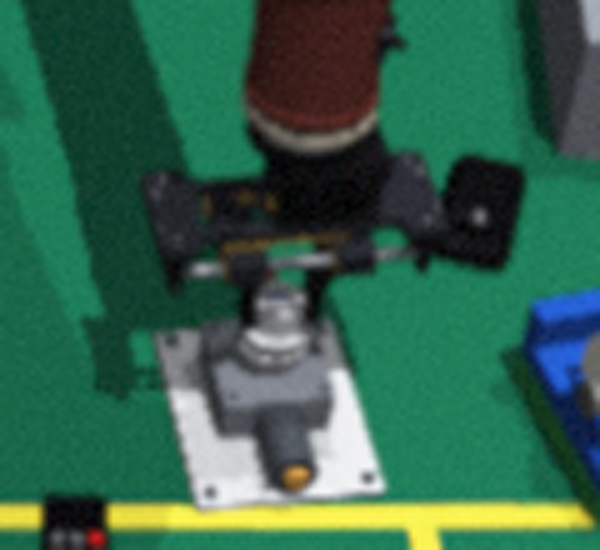

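Run:
```python
from h import *
H=[];S=[]
for i in range(4):
    o=ctrl.get_obs(); im,d=ctrl.grab_frame("wrist"); C=cam("wrist",o)
    v,u=np.mgrid[225:258,220:295]; P=world(np.c_[u.ravel(),v.ravel()],d[225:258,220:295].ravel(),C)
    k=abs(P[:,2]-104)<3; c=np.array([585.0,245.3]); q=P-[*c,0]; r=np.hypot(q[:,0],q[:,1])
    H.append(q[k&(r>12.3)&(r<16.3)]); S.append(q[k&(r<6)])
H=np.vstack(H);S=np.vstack(S)
for A in (H,S):
    X=np.c_[A[:,:2],np.ones(len(A))]; s,*_=np.linalg.lstsq(X,A[:,2],rcond=None); print(len(A),s.round(3),np.median(A[:,2]),A.min(0).round(1),A.max(0).round(1))
print(ctrl.get_obs()["time"])
```

```text
2072 [-1.8000e-02 -0.0000e+00  1.0419e+02] 104.04524608606037 [ -4.6 -16.2 102. ] [ 16.3  16.2 105.9]
866 [-4.20000e-02 -3.00000e-03  1.04196e+02] 104.13802943753285 [ -3.1  -5.9 102.3] [  5.9   5.9 106. ]
17.325
```

Run:
```python
from h import *
print(ctrl.job_done())
```

```text
the job is handed in; nothing more can be done
None
```

I turned the shaft so its flat faces the yellow stripe. The pulley is now fitted over it, hub up, with the red screw over the stripe, and the gripper is still holding it at 35 N. I handed the job in at about 17 s of the 51 s allowed; no verdict is reported.

**Shaft:** I felt for the flat with the jaws, which closed to 16 mm across it. I then turned the shaft until the jaws lined up with the stripe to about 0.01 rad, and a picture before fitting the pulley confirmed it.

**Pulley:** It went down over the shaft with no contact force showing.

Last checks before handing in:
- **Flush:** the hub top and the shaft end matched within about 0.2 mm by depth.
- **Clearance:** the underside is about 67 mm above the bench by the arm's reading, 22 mm clear of the gearbox.
- **Screw:** about 0.005 rad off the stripe direction, judged from the gripper's direction.
- **Level:** this is the least certain. The gripper drifted in tilt along the way, so I estimate the pulley leans about 0.025 rad (1.4°). The depth fit gave 0.018 rad for the hub, but it also gave 0.042 rad for the upright shaft's own end, so that fit is not precise enough to decide it. I left the tilt as it was, because the moves cannot correct it directly.

I saw no contact with anything else on the bench in the pictures, though I did not measure the other items again at the end.

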